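Bring the pepper mill round on the lazy Susan

TASK

Turn the lazy Susan by pushing on its spokes with a fingertip, in as many pushes as you like and either way round, until the pepper mill stands at the brass pointer on its foot, and leave it at rest there. Do not press on the plate itself; do not touch, lift or tip the mill or the other things standing on it, and leave the things around it where they are.

Things in the scene. Friction and masses are not known exactly. Their poses are not given: they have to be found in the camera images.
- susan: the fixed foot of the lazy Susan (turntable), firmly fixed to the worktop, a dark disc 170 mm wide and 10 mm high. Origin on the turning axis, at worktop height; z up; its -x axis points along the brass pointer. Above it turns a round wooden plate 196 mm wide, whose top is 37 mm above the worktop; the four spokes stick out of the plate's rim. The pointer itself is fixed and only 6 mm high
- pointer_tip (a point): tip of the flat brass pointer, a 10 mm wide strip with a diamond end that lies on the worktop and sticks out from the foot under the plate, ending 134 mm from the axis and 6 mm above the worktop. It does not turn. A wall cabinet hangs 0.44 m above the back of the worktop, so push on the spokes from the near (-x) side of the axis, within about 60 degrees of it
- plate (a joint): turn of the plate about its upright axis, rad, growing counter-clockwise seen from above; it turns without limit either way, with light friction (under 1 N at the spokes), and stays where it is left. What stands on the plate rides round with it. The value says nothing of where the mill stands
- spoke_1 (a point): one of the four like spokes of the lazy Susan (all alike, 90 degrees apart, turning with the plate): a level steel rod 10 mm thick, its centre line 31 mm above the worktop, reaching out beyond the plate's rim (98 mm from the axis) to a 20 mm wooden ball centred 178 mm from the axis. This point is on the rod's centre line, 150 mm from the axis, in the middle of the free stretch where a finger can push
- spoke_2 (a point): one of the four like spokes of the lazy Susan (all alike, 90 degrees apart, turning with the plate): a level steel rod 10 mm thick, its centre line 31 mm above the worktop, reaching out beyond the plate's rim (98 mm from the axis) to a 20 mm wooden ball centred 178 mm from the axis. This point is on the rod's centre line, 150 mm from the axis, in the middle of the free stretch where a finger can push
- spoke_3 (a point): one of the four like spokes of the lazy Susan (all alike, 90 degrees apart, turning with the plate): a level steel rod 10 mm thick, its centre line 31 mm above the worktop, reaching out beyond the plate's rim (98 mm from the axis) to a 20 mm wooden ball centred 178 mm from the axis. This point is on the rod's centre line, 150 mm from the axis, in the middle of the free stretch where a finger can push
- spoke_4 (a point): one of the four like spokes of the lazy Susan (all alike, 90 degrees apart, turning with the plate): a level steel rod 10 mm thick, its centre line 31 mm above the worktop, reaching out beyond the plate's rim (98 mm from the axis) to a 20 mm wooden ball centred 178 mm from the axis. This point is on the rod's centre line, 150 mm from the axis, in the middle of the free stretch where a finger can push
- mill_mid (a point): the pepper mill: turned wood with a waist and a small metal knob on top, 58 mm wide, 170 mm high, the tallest thing standing loose on the lazy Susan's plate, about 60 mm from its axis; this point is at its centre, 85 mm above the plate
- spice_mid (a point): a spice jar with a dark cap, 41 mm wide, 105 mm high, standing loose on the lazy Susan's plate, about 60 mm from its axis; this point is at its centre, 52 mm above the plate
- shaker_mid (a point): a salt shaker, clear with a grey top, 44 mm wide, 90 mm high, standing loose on the lazy Susan's plate, about 60 mm from its axis; this point is at its centre, 45 mm above the plate
- tin_mid (a point): a food tin, 57 mm wide, 72 mm high, standing loose on the lazy Susan's plate, about 60 mm from its axis; this point is at its centre, 36 mm above the plate
- mug: a mug near the back of the worktop, 81 x 113 x 88 mm; origin under its centre; not to be moved
- lemon: a lemon, 77 x 51 x 52 mm, to the right of the lazy Susan; origin at its underside; not to be moved
- onion: an onion, 82 mm wide, 94 mm high, to the right of the lazy Susan; origin at its underside; not to be moved
- peeler: a peeler lying on the worktop to the right, 170 x 25 x 18 mm; origin under its centre; not to be moved

How it is judged:
By the outcome, as a careful person would: the job done as asked, in the order asked, and still so for the second after the job is handed in, with the robot touching nothing.
It also fails if it takes over 72 s, if anything falls off the work surface, if the arm or the gripper's body presses on something with over 40 N, if the wrist force passes 120 N, or if a joint passes its speed limit or range.

ROBOT

A 6-joint arm with a two-finger parallel gripper is mounted at the origin on a cart in front of the work surface, level with it; the furniture and walls round the work are solid. World frame = base frame: x ahead of the robot, y to its left, z up, the work surface at z = 0. Lengths are in m, angles in rad, forces in N, time in s.
With the tool pointing down it reaches from about 0.425 to 0.95 m from the base axis. Payload 3.5 kg.
Tool frame: the origin (TCP) lies midway between the tips of the shut fingers; the grasp point (between the pads) lies hold_point_z behind it (hold_point_z is the distance from the TCP to the grasp point, in m); z points along the fingers, y is the line along which they close (so a half turn about z gives the same grasp; the last joint's range is limited). The gripper opens to 85 mm and grips with 20 to 120 N. Pads are 22 mm wide; open, the fingers measure 114 mm over their backs; the gripper's body (76 mm by 85 mm) begins 54 mm behind the grasp point. The pads swing forward as they close: fully open they stand 13 mm farther back than shut.
Start: joints at [-1.454, 0.286, 1.577, -0, 1.279, -0.15], TCP at [0.178, -0.651, 0.231] pointing down, gripper open.
Joint ranges: [-2.77, 2.77], [-0.9, 2.22], [0.21, 2.48], [-1.53, 4.67], [0.24, 2.81], [-2.84, 2.84]. Speed limits (rad/s): [2.79, 2.79, 3.14, 3.14, 3.14, 3.14].

INTERFACE

Orientations are given as a unit quaternion [x, y, z, w].
In Python, from cell import * gives the robot as it stands.
- The arm moves only by the shell command python3 -m jog 'ROWS' [FORCE]. ROWS is JSON, a list of rows, each an object with "translation": the shift along the world's x, y, z in cm, a list of three; "rotation": the turn, a rotation vector about the world's x, y, z in rad, a list of three; "claw": the opening, from 0 (shut) to 1 (fully open). In form: [{"translation": [x, y, z], "rotation": [ax, ay, az], "claw": claw}, ...]. A call has 1 to 5 rows; each row is the pose to reach, as a shift and turn from the pose commanded when the call began; what a row does not reach only later rows make up. A row lasts 1/12 s, in which the tool goes at most 41.7 mm and 7.16 degrees, less where a joint would pass 70% of its speed; a pose out of reach is approached as far as the arm can. A call with a gripper value outside its range is refused whole. The fingers move at their own pace and stop on an object; FORCE is the grip in N (left out, the last holds). Time passes only in rows, so rows that repeat a pose let the fingers close. It gives the time, the measured TCP pose, the force, the opening and the grip force at its end, in the units of the state.
- observe(): the state, without advancing time (a new reading comes with each control period).
- read_camera(name): name is "side" or "top"; returns the picture (384x512x3 uint8, red, green, blue); there is no depth.
- calibration(name): a dict with "fx", "fy", "cx", "cy" (pixels), "R" (3x3) and "t" (3): a world point X has camera coordinates R X + t. Camera axes: x right, y down, z forward; pixel columns grow to the right and rows downward; lengths in m; the calibration is good to about 2 mm. A picture is of the moment at which its call begins. calibration takes no time and is no camera call.
- finish_job(): hands the job in; it is judged then, once.
The state is a dict: "time": time; "joint_pos": joint angles; "joint_vel": joint speeds; "tau": joint torques, N m; "ee_pos": TCP position; "ee_rot": TCP orientation; "ft_force": force on the tool from outside, world axes, zero at the start; "ft_torque": the same for the moment, N m; "gripper_width": finger opening in m; "gripper_force": force on a finger pad.
Only numpy, scipy, OpenCV 4.12 (cv2) and the standard library are available. Lean on these libraries where they do the work, as an engineer would, in place of code of your own. Each camera call takes 0.05 s, during which the arm holds its last target. There are 200 camera calls.

## Working session

There is one attempt and no reset: what is moved stays moved. The work goes in short steps, Python scripts to look and compute and a shell command to move; the robot and the scene stay as the last step left them, time stands still between calls to the robot, and variables do not carry over. Pictures are saved under pics/ and viewed, at most 10 in all, crops included, and the job is handed in when it is done.

```bash
mkdir -p pics; python3 - <<'E'
from cell import *
import cv2
for n in("top","side"):
    im=read_camera(n); cv2.imwrite(f"pics/{n}0.png",im[:,:,::-1]); c=calibration(n); print(n,c)
print(observe())
E
```

```text
top {'fx': 424.62018929205965, 'fy': 424.62018929205965, 'cx': 251.64960551183685, 'cy': 186.5569204460928, 'R': array([[-0.01381345, -0.99974527,  0.01784894],
       [-0.99586574,  0.01215266, -0.09002073],
       [ 0.08978088, -0.01901865, -0.99577994]]), 't': array([0.05092246, 0.57955894, 1.36969472])}
side {'fx': 428.9712788477305, 'fy': 428.9712788477305, 'cx': 267.19245562454495, 'cy': 194.75000348492057, 'R': array([[-0.07361701, -0.99717939, -0.01462156],
       [-0.5808633 ,  0.05479094, -0.81215502],
       [ 0.81066538, -0.05129529, -0.58325846]]), 't': array([0.10777924, 0.41309122, 0.96390622])}
{'time': 0.1, 'joint_pos': array([-1.45401202e+00,  2.87123393e-01,  1.57804177e+00,  8.09191945e-06,
        1.27859838e+00, -1.50024097e-01]), 'joint_vel': array([-0.0007765 , -0.00129986, -0.00409937,  0.00153857,  0.0007354 ,
       -0.00168393]), 'tau': array([ 2.27910359e-04, -4.07299089e+01, -2.93697166e+01, -1.68801339e-04,
        3.40749903e-03,  7.70606107e-06]), 'ee_pos': array([ 0.17791084, -0.65051235,  0.23004857]), 'ee_rot': array([ 9.91114420e-01,  1.33007623e-01,  2.19118209e-05, -1.08523110e-03]), 'ft_force': array([-0.00119159,  0.40767604,  0.79350966]), 'ft_torque': array([-0.04413061, -0.02369465, -0.03093617]), 'gripper_force': 0.0, 'gripper_width': 0.08533973300778123}
```

View pics/top0.png

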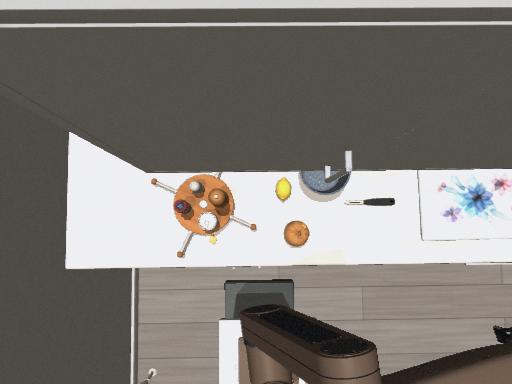

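View pics/side0.png

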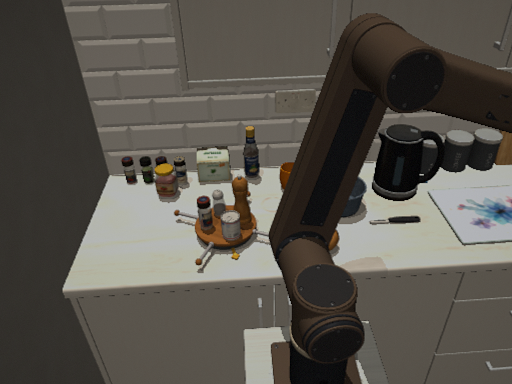

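The top view shows the plate at about (204,206), the mill at about (217,198), the yellow pointer tip at (213,239), and balls at (154,182), (180,254), (253,227). I'll zoom in for better pixels.

```bash
cat > h.py <<'E'
from cell import *
import cv2, numpy as np
def ray(n,uv):
    c=calibration(n);R=np.array(c['R']);t=np.array(c['t'])
    d=R.T@np.array([(uv[0]-c['cx'])/c['fx'],(uv[1]-c['cy'])/c['fy'],1]); return -R.T@t,d
def onz(n,uv,z):
    o,d=ray(n,uv); return o+d*(z-o[2])/d[2]
def proj(n,X):
    c=calibration(n);p=np.array(c['R'])@X+c['t'];return np.array([c['fx']*p[0]/p[2]+c['cx'],c['fy']*p[1]/p[2]+c['cy']])
def snap(name):
    a=read_camera("top")[160:270,130:270];b=read_camera("side")[160:275,150:300]
    a=cv2.resize(a,(760,597),interpolation=cv2.INTER_CUBIC);b=cv2.resize(b,(760,583),interpolation=cv2.INTER_CUBIC)
    cv2.imwrite(f"pics/{name}t.png",a[:,:,::-1]);cv2.imwrite(f"pics/{name}s.png",b[:,:,::-1])
E
python3 - <<'E'
from h import *
snap("a")
c=[onz("top",p,.031) for p in((154,182),(253,227),(180,254))]
print(c, (c[0]+c[1])/2, onz("top",(213,240),.006))
E
```

```text
[array([0.59851226, 0.3619635 , 0.031     ]), array([0.4478447 , 0.04091673, 0.031     ]), array([0.36463226, 0.27705527, 0.031     ])] [0.52317848 0.20144012 0.031     ] [0.40697435 0.17260676 0.006     ]
```

View pics/at.png

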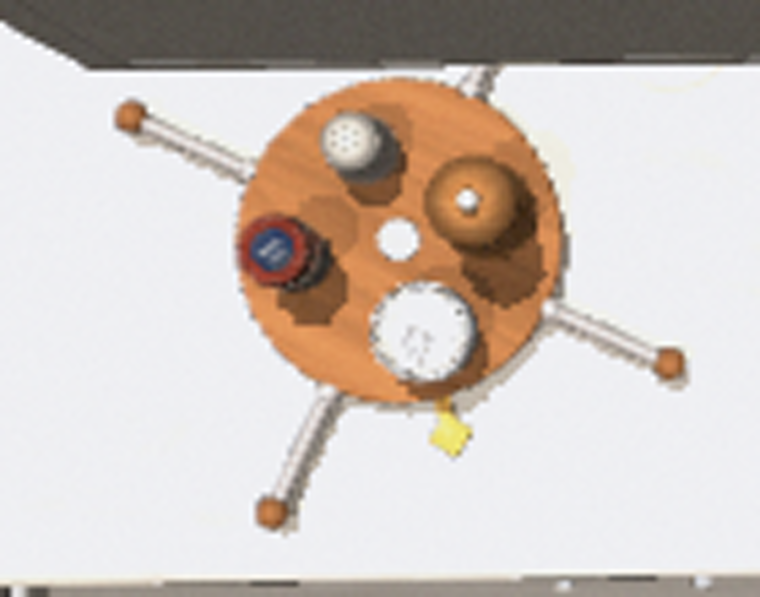

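View pics/as.png

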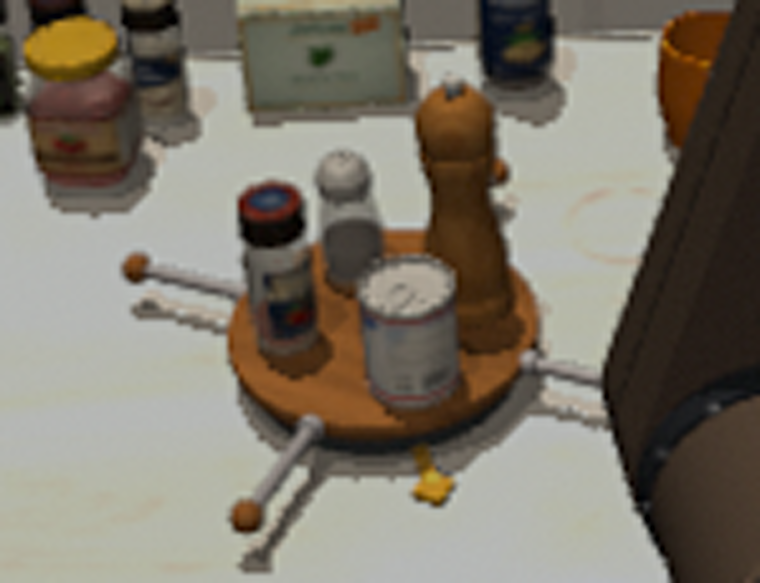

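Zoomed top crop: balls at (131,117), (669,362), (271,513); mill knob at (467,200); pointer tip at (455,456); tin at the front (425,332).

```bash
cat >> h.py <<'E'
def tz(u,v): return ((u+.5)/5.4286-.5+130,(v+.5)/5.4273-.5+160)
def ang(p,ax): return np.degrees(np.arctan2(p[1]-ax[1],p[0]-ax[0]))
E
python3 - <<'E'
from h import *
b=[onz("top",tz(*p),.031) for p in((131,117),(669,362),(271,513))]
ax=(b[0]+b[1])/2; 
tip=onz("top",tz(455,456),.006); hub=onz("top",tz(398,240),.037)
mill=onz("top",tz(467,200),.205)
print("axis",ax,"hub",hub,"tip",tip,np.linalg.norm((tip-ax)[:2]))
print("tip ang",ang(tip,ax))
for p in b: print(p,ang(p,ax),np.linalg.norm((p-ax)[:2]))
print("mill",mill,ang(mill,ax),np.linalg.norm((mill-ax)[:2]))
E
```

```text
axis [0.52572643 0.20216153 0.031     ] hub [0.52493302 0.20234923 0.037     ] tip [0.39516665 0.17133575 0.006     ] 0.1341494825037307
tip ang -166.71547952690597
[0.60131243 0.36288113 0.031     ] 64.81252238673622 0.17760639999132327
[0.45014042 0.04144193 0.031     ] -115.1874776132638 0.17760639999132327
[0.36429176 0.27861748 0.031     ] 154.65762256760817 0.178624363739013
mill [0.5369546  0.14995619 0.205     ] -77.86189802987268 0.05339915627955172
```

Axis at about (0.525, 0.202), pointer at -166.7°, mill at -78°. The plate needs about 89° clockwise, which the spoke at -115° can do in one near-side sweep. Moving there with the fingers shut.

```bash
python3 -c "import cell;print({k:v for k,v in vars(cell).items() if 'hold' in k})"
python3 -m jog '[{"translation":[12,12.5,0],"rotation":[0,0,0.5],"claw":0},{"translation":[12,12.5,0],"rotation":[0,0,0.5],"claw":0},{"translation":[12,12.5,0],"rotation":[0,0,0.5],"claw":0},{"translation":[12,12.5,0],"rotation":[0,0,0.5],"claw":0},{"translation":[12,12.5,0],"rotation":[0,0,0.5],"claw":0}]'
python3 -m jog '[{"translation":[12,12.5,0],"rotation":[0,0,0.45],"claw":0},{"translation":[12,12.5,0],"rotation":[0,0,0.45],"claw":0},{"translation":[12,12.5,0],"rotation":[0,0,0.45],"claw":0},{"translation":[12,12.5,0],"rotation":[0,0,0.45],"claw":0},{"translation":[12,12.5,0],"rotation":[0,0,0.45],"claw":0}]'
```

```text
{'hold_point_z': 0.0187}
time: 0.62
ee_pos: [0.3016, -0.5216, 0.231]
ee_rot: [0.926, 0.378, 0.001, -0.001]
ft_force: [-0.6, 0.3, 0.2]
gripper_width: 0.0254
gripper_force: 0.0
time: 1.03
ee_pos: [0.4211, -0.397, 0.2312]
ee_rot: [0.819, 0.574, 0.001, -0.0]
ft_force: [-0.8, -0.3, 0.1]
gripper_width: -0.0001
gripper_force: 0.0
```

```bash

python3 -m jog '[{"translation":[4,20,0],"rotation":[0,0,0],"claw":0},{"translation":[4,20,0],"rotation":[0,0,0],"claw":0},{"translation":[4,20,0],"rotation":[0,0,0],"claw":0},{"translation":[4,20,0],"rotation":[0,0,0],"claw":0},{"translation":[4,20,0],"rotation":[0,0,0],"claw":0}]'
python3 -m jog '[{"translation":[3.4,20,-4],"rotation":[0,0,0],"claw":0},{"translation":[3.4,20,-4],"rotation":[0,0,0],"claw":0},{"translation":[3.4,20,-4],"rotation":[0,0,0],"claw":0},{"translation":[3.4,20,-4],"rotation":[0,0,0],"claw":0},{"translation":[3.4,20,-4],"rotation":[0,0,0],"claw":0}]'
python3 -m jog '[{"translation":[0,4,-6],"rotation":[0,0,0],"claw":0},{"translation":[0,4,-6],"rotation":[0,0,0],"claw":0},{"translation":[0,4,-6],"rotation":[0,0,0],"claw":0},{"translation":[0,4,-6],"rotation":[0,0,0],"claw":0}]'
python3 - <<'E'
from h import *
snap("b"); o=observe(); print(o['ee_pos'],o['joint_pos'])
E
```

```text
time: 1.45
ee_pos: [0.4578, -0.1997, 0.2313]
ee_rot: [0.821, 0.571, -0.0, 0.0]
ft_force: [1.3, -0.5, -0.7]
gripper_width: -0.0004
gripper_force: 0.0
time: 1.87
ee_pos: [0.492, 0.0002, 0.1911]
ee_rot: [0.821, 0.571, 0.0, 0.0]
ft_force: [1.2, -0.8, -0.0]
gripper_width: -0.0001
gripper_force: 0.0
time: 2.2
ee_pos: [0.4909, 0.039, 0.1298]
ee_rot: [0.82, 0.572, -0.002, -0.001]
ft_force: [0.2, -0.3, 0.2]
gripper_width: -0.0002
gripper_force: 0.0
[0.49327559 0.03768284 0.13280545] [-1.28885598e-01 -8.14978407e-03  2.09656341e+00 -5.98455078e-04
  1.05060607e+00  2.26799153e-01]
```

View pics/bs.png

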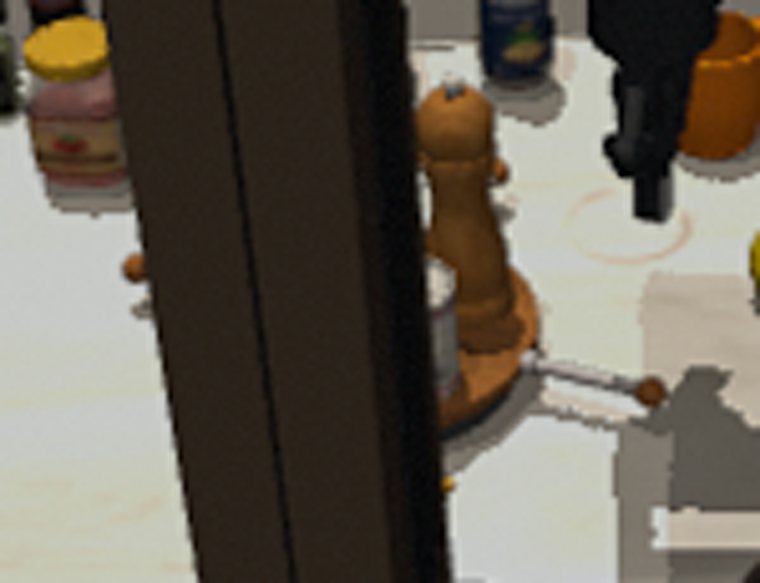

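The finger hangs just beyond (counter-clockwise of) the right-hand spoke, and the upper arm hides the rest. Descending beside the spoke.

```bash

python3 -m jog '[{"translation":[0.3,1,-3],"rotation":[0,0,0],"claw":0},{"translation":[0.3,1,-6],"rotation":[0,0,0],"claw":0},{"translation":[0.3,1,-9],"rotation":[0,0,0],"claw":0},{"translation":[0.3,1,-10.8],"rotation":[0,0,0],"claw":0},{"translation":[0.3,1,-10.8],"rotation":[0,0,0],"claw":0}]'
python3 - <<'E'
from h import *
o=observe(); p=o['ee_pos']; ax=np.array([.5253,.2022]);print(p,ang(p,ax),np.hypot(*(p[:2]-ax)),o['ft_force'])
print("finger -> angle r x y dx dy cm")
for a,r in((-107,.153),(-112,.15),(-120,.148),(-130,.145),(-140,.140),(-150,.137),(-160,.136),(-170,.136),(-180,.138),(-190,.142),(-195,.144),(-198,.145)):
    q=ax+r*np.array([np.cos(np.radians(a)),np.sin(np.radians(a))]);print(a,np.round(q*100,1),np.round((q-p[:2])*100,1),round(np.hypot(*q),3))
E
```

```text
time: 2.72
ee_pos: [0.4935, 0.0475, 0.0212]
ee_rot: [0.821, 0.571, -0.002, -0.001]
ft_force: [0.1, -0.1, 0.1]
gripper_width: 0.0003
gripper_force: 0.0
[0.49349727 0.04753629 0.02119854] -101.61949047453274 0.15789957443630878 [ 0.12842321 -0.14356474  0.10393143]
finger -> angle r x y dx dy cm
-107 [48.1  5.6] [-1.3  0.8] 0.484
-112 [46.9  6.3] [-2.4  1.6] 0.473
-120 [45.1  7.4] [-4.2  2.6] 0.457
-130 [43.2  9.1] [-6.1  4.4] 0.442
-140 [41.8 11.2] [-7.5  6.5] 0.433
-150 [40.7 13.4] [-8.7  8.6] 0.428
-160 [39.8 15.6] [-9.6 10.8] 0.427
-170 [39.1 17.9] [-10.2  13.1] 0.43
-180 [38.7 20.2] [-10.6  15.5] 0.437
-190 [38.5 22.7] [-10.8  17.9] 0.447
-195 [38.6 23.9] [-10.7  19.2] 0.454
-198 [38.7 24.7] [-10.6  19.9] 0.459
```

```bash

python3 -m jog '[{"translation":[-0.7,0.4,0],"rotation":[0,0,-0.04],"claw":0},{"translation":[-1.3,0.8,0],"rotation":[0,0,-0.08],"claw":0},{"translation":[-1.9,1.2,0],"rotation":[0,0,-0.13],"claw":0},{"translation":[-2.4,1.6,0],"rotation":[0,0,-0.17],"claw":0},{"translation":[-3.1,2.0,0],"rotation":[0,0,-0.22],"claw":0}]'
python3 -m jog '[{"translation":[-0.7,0.5,0],"rotation":[0,0,-0.07],"claw":0},{"translation":[-1.2,0.8,0],"rotation":[0,0,-0.12],"claw":0},{"translation":[-1.8,1.3,0],"rotation":[0,0,-0.18],"claw":0},{"translation":[-2.4,1.8,0],"rotation":[0,0,-0.24],"claw":0},{"translation":[-3.0,2.4,0],"rotation":[0,0,-0.31],"claw":0}]'
python3 - <<'E'
from h import *
snap("c"); o=observe(); p=o['ee_pos']; ax=np.array([.5253,.2022]);print(p,ang(p,ax),np.hypot(*(p[:2]-ax)),o['ft_force'],o['joint_pos'])
E
```

```text
time: 3.13
ee_pos: [0.4674, 0.0676, 0.0268]
ee_rot: [0.879, 0.476, 0.003, 0.002]
ft_force: [0.6, 0.1, 0.3]
gripper_width: 0.0003
gripper_force: 0.4
time: 3.55
ee_pos: [0.437, 0.0918, 0.0267]
ee_rot: [0.942, 0.334, 0.003, 0.002]
ft_force: [0.4, -0.9, 0.8]
gripper_width: -0.0
gripper_force: 0.4
[0.43587893 0.09244632 0.02594218] -129.1711962041707 0.14156976350407716 [-0.26717726  0.17033991  0.22483234] [-1.94065107e-02  6.71890432e-02  2.25793934e+00 -7.03565213e-05
  8.11770904e-01  8.65325374e-01]
```

View pics/ct.png

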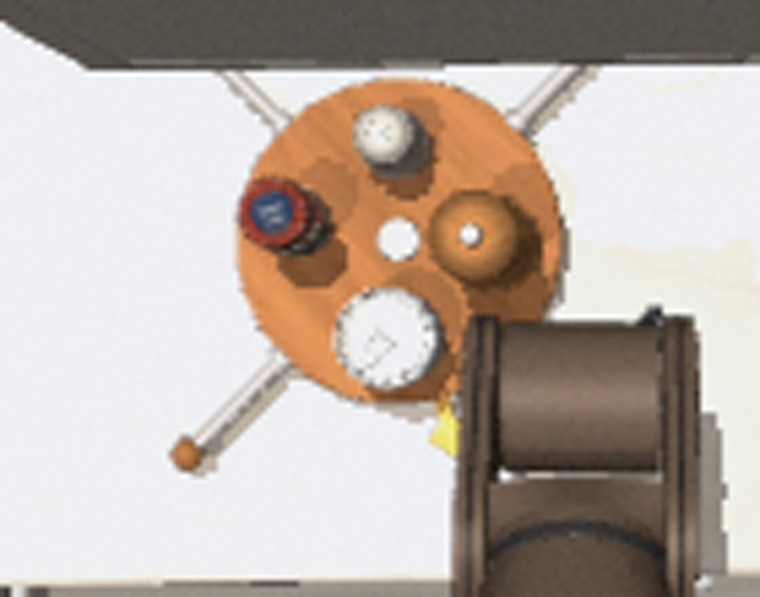

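The pushing works: the plate has turned about 20° and the mill is at (470,234). The finger has risen slightly, so I'll lower it 4 mm and carry on.

```bash

python3 -m jog '[{"translation":[-0.6,0.6,-0.2],"rotation":[0,0,-0.07],"claw":0},{"translation":[-1.2,1.3,-0.4],"rotation":[0,0,-0.14],"claw":0},{"translation":[-1.8,2.1,-0.4],"rotation":[0,0,-0.21],"claw":0},{"translation":[-2.4,3.1,-0.4],"rotation":[0,0,-0.29],"claw":0},{"translation":[-2.9,4.2,-0.4],"rotation":[0,0,-0.36],"claw":0}]'
python3 -m jog '[{"translation":[-0.4,0.9,0],"rotation":[0,0,-0.07],"claw":0},{"translation":[-0.8,1.8,0],"rotation":[0,0,-0.14],"claw":0},{"translation":[-1.1,2.7,0],"rotation":[0,0,-0.21],"claw":0},{"translation":[-1.4,3.6,0],"rotation":[0,0,-0.28],"claw":0},{"translation":[-1.6,4.4,0],"rotation":[0,0,-0.35],"claw":0}]'
python3 - <<'E'
from h import *
snap("d"); o=observe(); p=o['ee_pos']; ax=np.array([.5253,.2022]);print(p,ang(p,ax),np.hypot(*(p[:2]-ax)),o['ft_force'],o['joint_pos'])
for z in(.205,):pass
for n,im in (("t",cv2.imread("pics/dt.png")),):
    h=im.astype(int).min(2); m=np.zeros(h.shape,np.uint8); m[(h>170)]=255
    k,l,s,c=cv2.connectedComponentsWithStats(m)
    for i in range(1,k):
        if 100<s[i,4]<1500: print(c[i],s[i,4], ang(onz("top",tz(*c[i]),.205),ax))
E
```

```text
time: 4.07
ee_pos: [0.4069, 0.1343, 0.0212]
ee_rot: [0.987, 0.161, 0.002, 0.0]
ft_force: [-0.4, -0.9, 0.0]
gripper_width: 0.0
gripper_force: 0.4
time: 4.48
ee_pos: [0.3912, 0.1789, 0.0213]
ee_rot: [1.0, -0.013, 0.002, -0.0]
ft_force: [0.3, -0.4, -0.3]
gripper_width: -0.0002
gripper_force: 0.3
[0.3909997  0.17924274 0.02111005] -170.29963029087148 0.13624833049868348 [-0.13829853  0.67133822  0.14537871] [1.93042341e-01 4.42874252e-02 2.29432058e+00 9.78997305e-06
 7.99198341e-01 1.78509244e+00]
[397.95595054 238.87326121] 1294 -117.49473903148963
[435.34188034 299.18376068] 234 -138.6044213881908
[563.48245614 585.85087719] 114 -151.93487918960813
```

```bash

python3 -m jog '[{"translation":[-0.2,0.9,0],"rotation":[0,0,-0.06],"claw":0},{"translation":[-0.35,1.8,0],"rotation":[0,0,-0.12],"claw":0},{"translation":[-0.5,2.7,0],"rotation":[0,0,-0.18],"claw":0},{"translation":[-0.6,3.6,0],"rotation":[0,0,-0.24],"claw":0},{"translation":[-0.6,4.3,0],"rotation":[0,0,-0.3],"claw":0}]'
python3 -m jog '[{"translation":[0,0.1,0],"rotation":[0,0,0],"claw":0},{"translation":[0,0.2,0],"rotation":[0,0,0],"claw":0},{"translation":[0,0.2,0],"rotation":[0,0,0],"claw":0}]'
cat >> h.py <<'E'
def status(n):
    snap(n); o=observe(); p=o['ee_pos']; ax=np.array([.5253,.2022]);print(p,ang(p,ax),np.hypot(*(p[:2]-ax)),o['ft_force'],o['joint_pos'][5])
    im=cv2.imread(f"pics/{n}t.png"); m=(im.min(2)>170).astype(np.uint8)
    k,l,s,c=cv2.connectedComponentsWithStats(m)
    for i in range(1,k):
        if 100<s[i,4]<1500: q=onz("top",tz(*c[i]),.205);print(c[i],s[i,4],q, ang(q,ax))
E
python3 -c "from h import *;status('e')"
```

```text
time: 5.0
ee_pos: [0.3847, 0.2219, 0.0206]
ee_rot: [0.987, -0.161, 0.001, -0.0]
ft_force: [0.2, -0.4, -0.5]
gripper_width: 0.0002
gripper_force: 0.3
time: 5.25
ee_pos: [0.3838, 0.2236, 0.0199]
ee_rot: [0.987, -0.16, 0.0, -0.0]
ft_force: [-0.8, -0.4, -0.2]
gripper_width: -0.0002
gripper_force: 0.0
[0.38337954 0.22347919 0.01956293] 171.47274161431037 0.14350686708757998 [0.06954794 0.03798772 0.70604834] 2.1916376061589697
[398.02810304 239.03747073] 1281 [0.5169     0.18618914 0.205     ] -117.68348395092052
[407.07258065 316.92741935] 248 [0.47609746 0.18161366 0.205     ] -157.2955683646915
[563.45762712 585.63559322] 118 [0.33616191 0.10131054 0.205     ] -151.9237844201769
```

View pics/et.png

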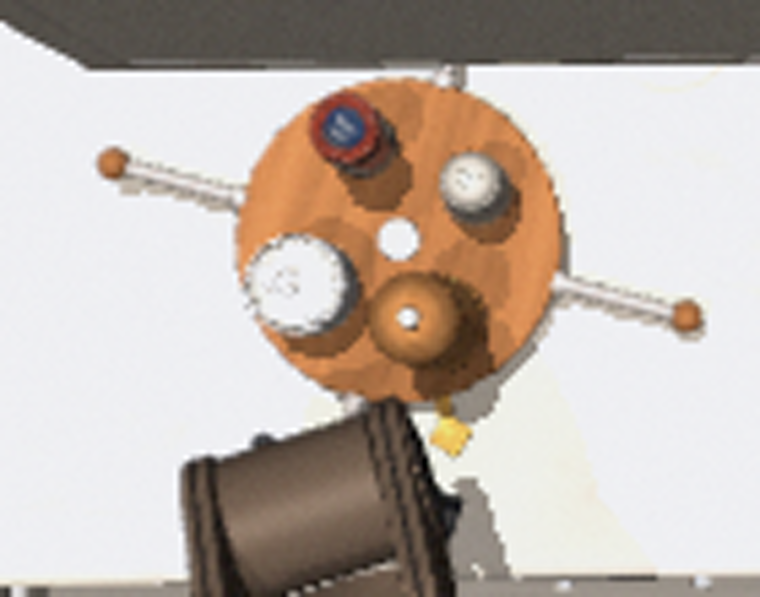

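The mill is now at (407,317), still about 9° short of the pointer. I'll check for axis bias at knob height using the known turn between views.

```bash
python3 - <<'E'
from h import *
def sp(a,b):
    a=onz("top",tz(*a),.031);b=onz("top",tz(*b),.031);return ang(a,b),(a+b)/2
a0,x0=sp((131,117),(669,362));a1,x1=sp((113,163),(687,316))
th=a1-a0-90 if a1>a0 else a1-a0
print(a0,a1,th,x0,x1)
th=np.radians(th);R=np.array([[np.cos(th),-np.sin(th)],[np.sin(th),np.cos(th)]])
p1=onz("top",tz(467,200),.205)[:2];p2=onz("top",tz(407.07,316.93),.205)[:2]
c=np.linalg.solve(np.eye(2)-R,p2-R@p1);print("centre",c,np.hypot(*(p1-c)),ang(p2,c))
tip=onz("top",tz(455,456),.006)
dia=cv2.imread("pics/at.png");m=((dia[:,:,2]>180)&(dia[:,:,1]>160)&(dia[:,:,0]<140)).astype(np.uint8)
k,l,s,q=cv2.connectedComponentsWithStats(m);i=1+s[1:,4].argmax();print(q[i],s[i])
d=onz("top",tz(*q[i]),.006);print("tip ang",ang(tip,x0),ang(tip,x1),"diamond",ang(d,(x0+x1)/2))
E
```

```text
64.81252238673622 74.3335656869488 -80.47895669978742 [0.52572643 0.20216153 0.031     ] [0.52555928 0.2018591  0.031     ]
centre [0.52523079 0.20174345] 0.05309772453630471 -157.7231157612067
[451.0204499  433.13394683] [432 403  40  52 978]
tip ang -166.71547952690597 -166.82497645426147 diamond -166.34669495837477
```

```bash

python3 -m jog '[{"translation":[0.05,0.4,0],"rotation":[0,0,-0.02],"claw":0},{"translation":[0.1,0.8,0],"rotation":[0,0,-0.04],"claw":0},{"translation":[0.18,1.1,0],"rotation":[0,0,-0.06],"claw":0},{"translation":[0.25,1.4,0],"rotation":[0,0,-0.08],"claw":0},{"translation":[0.25,1.5,0],"rotation":[0,0,-0.08],"claw":0}]'
python3 -m jog '[{"translation":[0,0,0],"rotation":[0,0,0],"claw":0},{"translation":[0,0,0],"rotation":[0,0,0],"claw":0}]'
python3 -c "from h import *;status('f')"
```

```text
time: 5.77
ee_pos: [0.3857, 0.2387, 0.0194]
ee_rot: [0.98, -0.2, 0.0, 0.0]
ft_force: [1.0, -0.4, 0.5]
gripper_width: -0.0004
gripper_force: 0.2
time: 5.93
ee_pos: [0.3855, 0.2387, 0.0193]
ee_rot: [0.98, -0.2, -0.0, 0.0]
ft_force: [-0.6, -0.3, 0.5]
gripper_width: -0.0001
gripper_force: 0.0
[0.38543152 0.23871943 0.01929673] 165.3668510433574 0.14455746188971008 [0.46532156 0.12049595 0.25278928] 2.3037463869666177
[397.9184953 238.9992163] 1276 [0.51692081 0.18624642 0.205     ] -117.70950020757849
[398.15021459 320.49785408] 233 [0.47429889 0.18627463 0.205     ] -162.65874841094256
[563.4017094  585.70940171] 117 [0.33612463 0.10133986 0.205     ] -151.935387269207
```

```bash

python3 -m jog '[{"translation":[0.1,0.25,0],"rotation":[0,0,0],"claw":0},{"translation":[0.2,0.5,0],"rotation":[0,0,0],"claw":0},{"translation":[0.25,0.7,0],"rotation":[0,0,0],"claw":0},{"translation":[0.3,0.8,0],"rotation":[0,0,0],"claw":0},{"translation":[0.3,0.85,0],"rotation":[0,0,0],"claw":0}]'
python3 -m jog '[{"translation":[0,0,0],"rotation":[0,0,0],"claw":0},{"translation":[0,0,0],"rotation":[0,0,0],"claw":0}]'
python3 -c "from h import *;status('g')"
```

```text
time: 6.45
ee_pos: [0.3886, 0.2476, 0.0193]
ee_rot: [0.98, -0.2, 0.0, 0.0]
ft_force: [0.3, -1.2, -0.0]
gripper_width: -0.0001
gripper_force: 0.3
time: 6.62
ee_pos: [0.3886, 0.2475, 0.0194]
ee_rot: [0.98, -0.2, 0.0, -0.0]
ft_force: [-1.0, -0.2, -0.5]
gripper_width: 0.0001
gripper_force: 0.0
[0.38856364 0.24747433 0.01937222] 161.67994567957624 0.14403678595494632 [-0.70439941 -0.85864399 -0.54383545] 2.3201372923770203
[397.75843137 238.84941176] 1275 [0.51700048 0.18632989 0.205     ] -117.6080139528913
[391.48962656 322.34854772] 241 [0.47338132 0.18975143 0.205     ] -166.5166982473194
[413.54782609 490.15652174] 115 [0.38631682 0.1786038  0.205     ] -170.36435387317263
[563.4017094  585.70940171] 117 [0.33612463 0.10133986 0.205     ] -151.935387269207
```

The mill is at about -167°, against the pointer at about -166.6°. Backing off and lifting.

```bash

python3 -m jog '[{"translation":[-0.2,-0.7,0],"rotation":[0,0,0],"claw":0},{"translation":[-0.4,-1.4,0],"rotation":[0,0,0],"claw":0},{"translation":[-0.5,-1.9,3],"rotation":[0,0,0],"claw":0},{"translation":[-0.5,-1.9,6],"rotation":[0,0,0],"claw":0},{"translation":[-0.5,-1.9,9],"rotation":[0,0,0],"claw":0}]'
python3 -m jog '[{"translation":[0,0,4],"rotation":[0,0,0],"claw":0},{"translation":[0,0,8],"rotation":[0,0,0],"claw":0},{"translation":[0,0,12],"rotation":[0,0,0],"claw":0},{"translation":[0,0,15],"rotation":[0,0,0],"claw":0},{"translation":[0,0,15],"rotation":[0,0,0],"claw":0}]'
python3 -m jog '[{"translation":[3,-15,0],"rotation":[0,0,0],"claw":0},{"translation":[3,-15,0],"rotation":[0,0,0],"claw":0},{"translation":[3,-15,0],"rotation":[0,0,0],"claw":0},{"translation":[3,-15,0],"rotation":[0,0,0],"claw":0},{"translation":[3,-15,0],"rotation":[0,0,0],"claw":0}]'
python3 -c "from h import *;status('i')"
```

```text
time: 7.13
ee_pos: [0.3823, 0.2272, 0.1095]
ee_rot: [0.98, -0.201, -0.001, 0.001]
ft_force: [1.2, 1.5, 0.2]
gripper_width: 0.0001
gripper_force: 0.0
time: 7.55
ee_pos: [0.3866, 0.2289, 0.2675]
ee_rot: [0.98, -0.2, 0.006, -0.004]
ft_force: [0.2, -0.5, 0.6]
gripper_width: -0.0
gripper_force: 0.0
time: 7.97
ee_pos: [0.4136, 0.0741, 0.2585]
ee_rot: [0.979, -0.203, -0.0, 0.001]
ft_force: [-0.5, -0.0, -0.0]
gripper_width: 0.0006
gripper_force: 0.0
[0.41302151 0.07724523 0.25852512] -131.94137701802524 0.16798855663250772 [0.57307744 1.10006322 0.53062138] 1.9194345413736025
[397.69835035 238.85703064] 1273 [0.51699689 0.18636134 0.205     ] -117.6649027150027
[391.4125     322.45833333] 240 [0.47332465 0.18979183 0.205     ] -166.57299563073008
[701.8490566  581.05660377] 159 [0.33738914 0.02957692 0.205     ] -137.42806741917744
[563.52066116 585.58677686] 121 [0.33618637 0.10127767 0.205     ] -151.91295632024523
```

View pics/it.png

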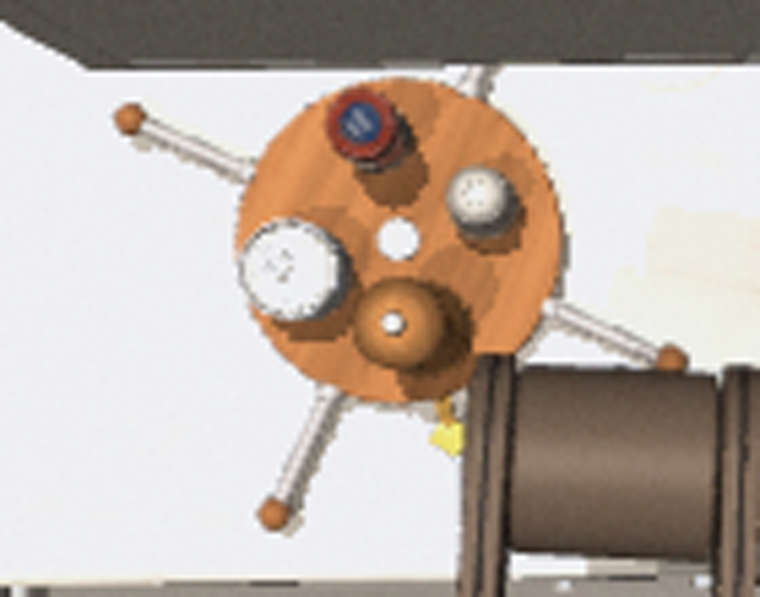

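The top view shows the mill knob at (391,322) and the arm clear of the plate. One cross-check in the side view.

```bash
python3 - <<'E'
from h import *
im=cv2.imread("pics/is.png")
f=lambda X:tuple(int(round(v)) for v in ((proj("side",X)-[150,160]+.5)*[760/150,583/115]-.5))
ax=np.array([.5253,.2018]);a=np.radians(-166.6)
for r,z in((.0535,.207),(.0535,.037),(.134,.006),(.098,.037)):
    X=np.array([*(ax+r*np.array([np.cos(a),np.sin(a)])),z]);print(f(X));cv2.drawMarker(im,f(X),(255,0,255),0,14,1)
cv2.imwrite("pics/is2.png",im)
E
```

```text
(383, 143)
(403, 374)
(439, 500)
(421, 421)
```

View pics/is2.png

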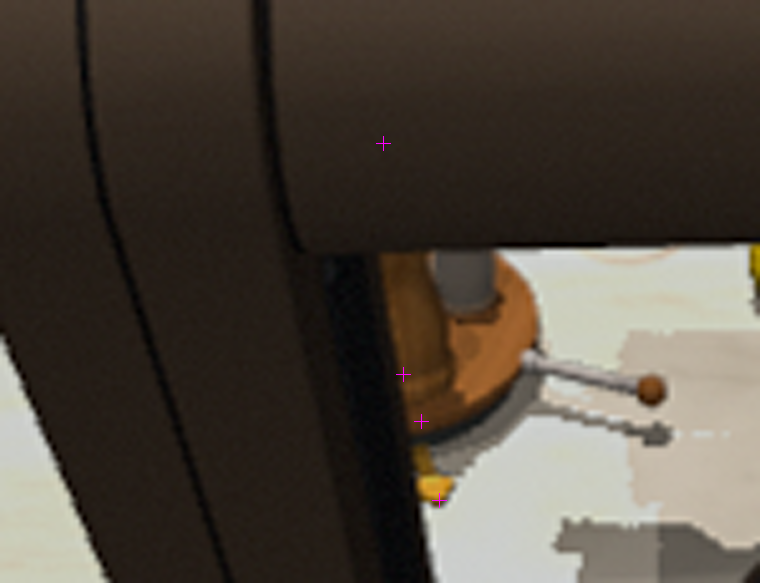

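The mill's right base edge is at (452,380). Its half width is about 50 px, which puts the base centre at about column 402; I predicted 403, so the two views agree.

```bash
python3 -c "from cell import *;print(finish_job())"
```

```text
the job is handed in; nothing more can be done
None
```

The job is handed in: the pepper mill stands at rest at the brass pointer, within about half a degree by my camera measurements, and the arm is clear of everything.

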